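Set the ram gib of the heel tap press

ROBOT

A 6-joint arm with a two-finger parallel gripper is mounted at the origin on the work surface. World frame = base frame: x ahead of the robot, y to its left, z up, the work surface at z = 0. Lengths are in mm, angles in rad, forces in N, time in s.
With the tool pointing down it reaches from about 275 to 750 mm from the base axis. Payload 10.2 kg.
Tool frame: the origin (TCP) lies midway between the tips of the shut fingers; the grasp point (between the pads) lies 19 mm behind it; z points along the fingers, y is the line along which they close (so a half turn about z gives the same grasp; the last joint's range is limited). The gripper opens to 85 mm and grips with 20 to 120 N. Pads are 22 mm wide; open, the fingers measure 114 mm over their backs; the gripper's body (76 mm by 85 mm) begins 54 mm behind the grasp point. The pads swing forward as they close: fully open they stand 13 mm farther back than shut.
Start: joints at [1.016, 0.313, 1.498, -0, 1.331, -0.223], TCP at [171.029, 496.367, 231.294] pointing down, gripper open.
Joint ranges: [-2.94, 2.94], [-0.97, 2.17], [0.19, 2.56], [-1.23, 4.37], [0.02, 3.11], [-2.88, 2.88]. Speed limits (rad/s): [2.39, 2.39, 3.01, 3.14, 3.14, 3.14].

INTERFACE

Orientations are given as [roll, pitch, yaw] about the fixed x, y, z axes, in that order (R = Rz(yaw) Ry(pitch) Rx(roll)).
In Python, from rig import env gives the robot as it stands.
- The arm moves only by the tool send_rows, never from a script. Its argument "commands" is a list that holds one entry, the list of rows, each a list of 4 numbers: the shift along the world's x, y, z in cm, then the turn about the world's z in degrees. A call has 1 to 10 rows; each row is the pose to reach, as a shift and turn from the pose commanded when the call began; what a row does not reach only later rows make up. A row lasts 1/8 s, in which the tool goes at most 62.5 mm and 10.7 degrees, less where a joint would pass 70% of its speed; a pose out of reach is approached as far as the arm can. A call with a gripper value outside its range is refused whole. "hand" is the finger opening in cm, from 0 to 8.54, set as the call begins (left out, the last holds). The fingers move at their own pace and stop on an object; the grip force is fixed at half the most. Time passes only in rows, so rows that repeat a pose let the fingers close. It gives the time, the measured TCP pose, the force, the opening and the grip force at its end, in the units of the state.
- env.read_state(): the state, without advancing time (a new reading comes with each control period).
- env.capture(name): name is "scene" or "top" or "wrist"; returns (picture, depth): 480x640x3 uint8, red, green, blue; 480x640 float32, mm along the optical axis (not along the pixel's ray), 0 where there is no reading.
- env.camera_info(name): a dict with "mtx" (3x3 intrinsics, pixels), "R" (3x3) and "t" (3): a world point X has camera coordinates R X + t; the wrist camera has in their place "tool_from_camera" (4x4, takes a point from camera to tool coordinates, whose origin is the TCP and whose axes are the flange's). Camera axes: x right, y down, z forward; pixel columns grow to the right and rows downward; lengths in mm; the calibration is good to about 2 mm. A picture is of the moment at which its call begins: read the wrist's pose just before it. camera_info takes no time and is no camera call.
- env.sign_off(): hands the job in; it is judged then, once.
Trained networks look in the newest picture that a camera, given by its name, has taken for a name from the list of things; names that differ only in an ending like _2 or _b are one class to them, and where a whole thing is asked for, a point or a joint stands for the part that bears it (a point fixed in the world has none). Each returns a list of dicts, best first, with "confidence" (0 to 1); they miss things now and then, are a little off and sometimes report something else, mostly with a low value. They report only what shows in the picture. A call takes as long as a camera call.
- env.find_in(camera, target): "rect" ([left, top, right, bottom] as shares, 0 to 1, of the picture: columns of its width, rows of its height, round what is visible of it).
- env.silhouettes(camera, target): "region" (480x640 bool, what is visible of it) and "rect" ([left, top, right, bottom] as shares, 0 to 1, of the picture: columns of its width, rows of its height, round what is visible of it).
- env.pinpoint(camera, target): "xy" ([column, row] as shares, 0 to 1, of the picture: columns of its width, rows of its height: a listed point, or the origin of a listed thing).
The state is a dict: "t": time; "joint_positions": joint angles; "joint_velocities": joint speeds; "effort": joint torques, N m; "eef_pos": TCP position; "tcp_rot": TCP orientation; "ft_force": force on the tool from outside, world axes, zero at the start; "wrist_torque": the same for the moment, N m; "gripper_width": opening from 0.0 (shut) to 1.0 (fully open); "grasp_force": force on a finger pad.
Only numpy, scipy, OpenCV 4.12 (cv2) and the standard library are available. Lean on these libraries where they do the work, as an engineer would, in place of code of your own. Each camera call takes 0.05 s, during which the arm holds its last target. There are 200 camera calls.

TASK

The ram of the heel tap press has play in it, so set its gib. Pull the red drop cover on the press head all the way down and leave it down, turn the brass gib screw clockwise until it seats, then back it off a quarter turn and keep hold of it: finish still gripping the screw's wing, unmoving, so that a workmate can nip the locknut. Leave the other things on the bench where they are.

Things in the scene. Friction and masses are not known exactly. Their poses are not given: they have to be found in the camera images.
- press: Green cast hand press, bolted down. Origin on the bench straight below the gib screw's axis; x points from its front (cover side, towards the robot) to its back, z up. Head 86 mm wide (y), x = -26 to 160 mm, flat top 225 mm above the bench; the ram (34 mm square, at x = 45 mm, run down) ends 234 mm high. Bed 140 mm wide, x = -105 to 175 mm, 42 mm high.
- cover_hinge (a point): Middle of the cover's hinge axis, at (-36, 0, 175) mm in the press frame; the axis runs along the press's y.
- cover (a joint): Angle of the red drop cover: 0 = shut (upright before the head), grows as its top swings towards the robot and down, 1.5 rad = fully down at its stop, almost level. Stiff hinge: it stays where left; 4 N at the pull bar moves it. Plate 74 mm wide, 4 thick, 98 tall from the hinge, low 22 mm cheeks at its sides; shut, it stands 18 mm before the gib screw's wing.
- cover_bar (a point): Middle of the cover's brass pull bar: round, 10 mm thick, 68 mm long along the press's y, 36 mm beyond the cover's top edge on a post at each end, in the plane of the plate, 133 mm from the hinge axis. Can be pinched front to back from above; it turns in the fingers as the cover swings; 28 mm of free gap between bar and edge takes a finger.
- gib_screw (a joint): Angle of the gib screw on its upright axis: grows when turned clockwise seen from above; 0 = seated against a hard stop, negative = backed off by that angle (rad). It starts 2.0 to 2.9 rad short of its seat, stays where it is left, takes about 0.06 N m to turn until it seats, and does not rise or sink noticeably.
- wing (a point): Flat brass wing (thumb grip) atop the gib screw, turning with it: 36 mm long (its x), 10 thick (its y), 20 tall. This point is its centre, on the screw's axis, 255 mm above the bench, 30 mm above the head's top. Seated, its x lies along the press's x; at joint angle a it is turned by -a (anticlockwise from above). Below it: a slim stem and a 20 mm steel locknut, top at 237 mm.
- tap_block: Bystander: loose brass heel tap block, 70 x 44 x 30 mm, origin under its centre.
- last: Bystander: loose wooden shoe last lying on its sole, about 230 x 62 x 72 mm, origin underneath, toe to its -x.
- polish_tin: Bystander: round polish tin, 84 mm across, 25 mm tall, origin under its centre.
- awl: Bystander: steel awl haft with a short point, 130 mm long along its x, 18 mm wide, origin underneath.
- lever_ball (a point): Black ball (34 mm) at the low end of the press's long steel lever, which stays pulled down: from here, (-170, -72, 26) mm in the press frame, it rises along the press's right side (y = -72 mm) to 202 mm high at x = 142 mm. Not to be worked; it does not move.

How it is judged (in metres and radians):
On the way, in this order (a step that is already met when the one before it is completed fails the run):
1. the drop cover is pulled fully down (value of joint cover above 1.4 rad), for 0.2 s.
2. the gib screw is turned until it seats, with the cover down (value of joint gib_screw above -0.08 rad and value of joint cover above 1.35 rad), for 0.1 s.
At the end, for the whole second after the job is handed in: The gib screw stands a quarter turn (1.57 rad, give or take 0.25) back from its seat and is still; the fingers grip its wing with more than 3 N; the cover is still fully down (above 1.35 rad) (value of joint gib_screw between -1.82 and -1.32 rad and contact force between the fingers and gib_screw above 3 N and velocity of joint gib_screw between -0.1 and 0.1 rad/s and value of joint cover above 1.35 rad); the arm keeps its last pose, push and grip.
It fails at once if a bystander (tap block, last, polish tin or awl) is shifted by more than 20 mm (distance of any of tap_block, last, polish_tin, awl from where it was at the start of the episode above 0.02 m).
It also fails if it takes over 51 s, if anything falls off the work surface, if the arm or the gripper's body presses on something with over 40 N, if the wrist force passes 120 N, or if a joint passes its speed limit or range.

## Working session

There is one attempt and no reset: what is moved stays moved. The work goes in short steps, Python scripts to look and compute and a tool call to move; the robot and the scene stay as the last step left them, time stands still between calls to the robot, and variables do not carry over. Pictures are saved under pics/ and viewed, at most 10 in all, crops included, and the job is handed in when it is done.

Besides the shell and the picture viewer there is one more tool, called after "Request:" by a JSON object that holds its "method" and its "body". send_rows: Moves the arm, as the interface text tells. Its arguments: {"type":"object","properties":{"commands":{"type":"array"},"hand":{"type":"number"}},"required":["commands"]}

```bash
mkdir -p pics; cat > h.py <<'E'
import numpy as np, cv2
from rig import env
def ray_pt(cam,uv,depth=None,z=None):
    i=env.camera_info(cam); K=np.array(i["mtx"])
    d=np.linalg.inv(K)@np.array([uv[0],uv[1],1.])
    if cam=="wrist":
        s=env.read_state(); T=np.array(i["tool_from_camera"])
        from scipy.spatial.transform import Rotation as Ro
        Rw=Ro.from_euler('xyz',s["tcp_rot"]).as_matrix()
        R=Rw@T[:3,:3]; o=Rw@T[:3,3]+np.array(s["eef_pos"])
    else:
        R=np.array(i["R"]).T; o=-R@np.array(i["t"])
    w=R@d
    k=depth if z is None else (z-o[2])/w[2]
    return o+k*w
E
python3 - <<'E'
from h import *
print(env.read_state())
for c in ("scene","top"):
    p,d=env.capture(c); cv2.imwrite(f"pics/{c}0.png",p[...,::-1])
    for n,z in (("cover_hinge",175),("cover_bar",308),("wing",255),("lever_ball",26),("press",0),("last",0),("tap_block",0),("polish_tin",0),("awl",0)):
        for r in env.pinpoint(c,n)[:2]:
            uv=np.array(r["xy"])*[640,480]; u,v=np.clip(uv.astype(int),0,[639,479])
            print(c,n,round(r["confidence"],2),uv.round(),"z-plane",ray_pt(c,uv,z=z).round(),"depth",ray_pt(c,uv,d[v,u]).round())
E
```

```text
{'t': 0.0, 'joint_positions': array([ 1.01557669e+00,  3.13408721e-01,  1.49845068e+00, -2.64317097e-05,
        1.33100535e+00, -2.23365966e-01]), 'joint_velocities': array([-0.00023699, -0.00085366, -0.00025549,  0.00100688, -0.00040286,
        0.00053612]), 'effort': array([-1.67859071e-04, -4.12267470e+01, -2.59742492e+01, -2.01664484e-04,
        4.17350195e-03,  2.45223976e-05]), 'eef_pos': array([170.9000877 , 496.12381151, 230.75108156]), 'tcp_rot': array([-3.14034647e+00, -2.56758006e-04,  2.80974512e+00]), 'ft_force': array([ 0.10573119,  0.72207784, -0.51494627]), 'wrist_torque': array([ 0.06379409,  0.00325063, -0.00507507]), 'grasp_force': 0.0, 'gripper_width': 0.9975722833490259}
scene cover_hinge 0.96 [338. 250.] z-plane [618.  93. 175.] depth [661. 129. 226.]
scene wing 0.5 [325. 227.] z-plane [654.  90. 255.] depth [661.  97. 263.]
scene lever_ball 0.71 [325. 223.] z-plane [ 434. -103.   26.] depth [655.  93. 266.]
scene press 0.86 [326. 317.] z-plane [652.  91.   0.] depth [686. 121.  54.]
scene last 0.83 [233. 274.] z-plane [ 700. -163.    0.] depth [ 723. -130.  
[... 405 characters left out ...]
]
top cover_hinge 0.8 [290. 231.] z-plane [625.  87. 175.] depth [609.  81. 271.]
top cover_bar 0.56 [280. 226.] z-plane [612.  97. 308.] depth [611.  97. 311.]
top wing 0.71 [285. 205.] z-plane [662.  93. 255.] depth [661.  93. 261.]
top lever_ball 0.79 [322. 299.] z-plane [487.  17.  26.] depth [487.  17.  39.]
top press 0.8 [288. 226.] z-plane [666. 103.   0.] depth [611.  84. 311.]
top last 0.89 [393. 208.] z-plane [ 714. -159.    0.] depth [ 704. -151.   43.]
top tap_block 0.64 [229. 268.] z-plane [561. 245.   0.] depth [559. 240.  26.]
top polish_tin 0.97 [225. 208.] z-plane [710. 260.   0.] depth [705. 256.  22.]
top awl 0.54 [168. 259.] z-plane [584. 393.   0.] depth [583. 390.  12.]
```

```bash
python3 - <<'E'
from h import *
a=cv2.imread("pics/scene0.png")[140:390,220:500]; b=cv2.imread("pics/top0.png")[140:340,200:420]
a=cv2.resize(a,(400,357),interpolation=3); b=cv2.resize(b,(400,364),interpolation=3)
cv2.imwrite("pics/m0.png",np.hstack([a[:357],b[:357]]))
p,d=env.capture("top")
i=env.camera_info("top");K=np.array(i["mtx"]);R=np.array(i["R"]);t=np.array(i["t"])
v,u=np.mgrid[:480,:640]
P=((np.linalg.inv(K)@np.stack([u.ravel()+.0,v.ravel(),np.ones(u.size)]))*d.ravel()-t[:,None]); P=(R.T@P).T
C=p.reshape(-1,3).astype(int)
box=(d.ravel()>0)&(P[:,0]>560)&(P[:,0]<850)&(P[:,1]>0)&(P[:,1]<190)
def rect(n,m):
    q=P[m]; r=cv2.minAreaRect(q[:,:2].astype(np.float32)); print(n,m.sum(),q.mean(0).round(1),"z",np.percentile(q[:,2],[5,95]).round(),r)
rect("bar",box&(P[:,2]>297)&(P[:,2]<325))
rect("wing",box&(P[:,2]>252)&(P[:,2]<272)&(P[:,0]>636)&(P[:,0]<685))
rect("headtop",box&(P[:,2]>215)&(P[:,2]<233))
rect("ram",box&(P[:,2]>235)&(P[:,2]<245)&(P[:,0]>685))
E
```

```text
bar 233 [608.8  90.8 310.8] z [308. 313.] ((609.1162719726562, 91.37303161621094), (10.030678749084473, 77.31645965576172), 3.123744249343872)
wing 120 [657.4  93.4 262.9] z [256. 266.] ((658.0930786132812, 93.88245391845703), (14.183609008789062, 34.89484405517578), 40.24934005737305)
headtop 3484 [724.6  96.7 224.7] z [221. 229.] ((716.908203125, 81.4580078125), (204.9022216796875, 118.83585357666016), 1.2185667753219604)
ram 44 [702.6  95.9 235.9] z [235. 237.] ((703.4464721679688, 96.13011169433594), (31.02353858947754, 31.58096694946289), 7.90447473526001)
```

View pics/m0.png

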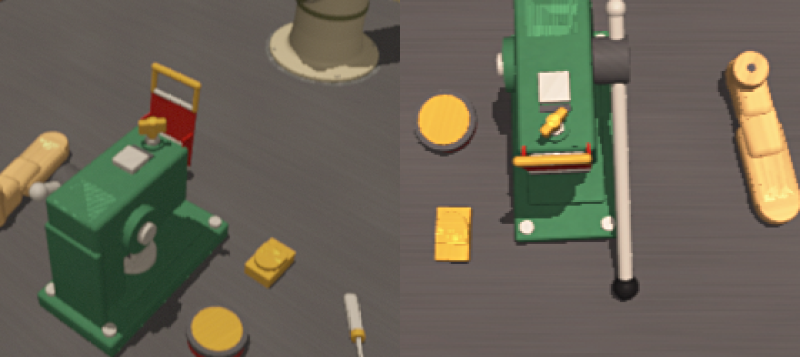

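The views show the press at yaw ≈ +3°. The wing is at about (658, 93), with its long axis at about −50°, so the screw is about 2.2 rad short of its seat. The bar is at (609, 91, 307), and in the top crop it lies at pixel (553,160). I'll move above the bar with the fingers lined up front to back.

Request:
{"method": "send_rows", "body": {"commands": [[[0,0,6,0],[2,-2,12,-5],[6,-5,15,-12],[10,-9,15,-20],[15,-13.5,15,-28],[19.5,-18,15,-36],[24,-22.5,15,-44],[28.5,-27,15,-52],[33,-31.5,15,-60],[37.5,-35.5,15,-67]]], "hand": 5}}

```text
t: 2.3
eef_pos: [542.0, 144.3, 381.5]
tcp_rot: [3.141, -0.0, 1.636]
ft_force: [-0.6, 0.3, -0.5]
gripper_width: 0.588
grasp_force: 0.0
```

Request:
{"method": "send_rows", "body": {"commands": [[[4,-3,0,-1],[6.3,-5,0,-1],[6.3,-5,0,-1],[6.3,-5,0,-1]]]}}

```text
t: 2.8
eef_pos: [603.4, 96.6, 381.5]
tcp_rot: [3.142, -0.0, 1.623]
ft_force: [0.0, 0.9, 0.1]
gripper_width: 0.586
grasp_force: 0.0
```

```bash
python3 - <<'E'
from h import *
s=env.read_state(); print(s["t"],s["eef_pos"],np.degrees(s["tcp_rot"]),s["joint_positions"])
p,d=env.capture("wrist"); cv2.imwrite("pics/w1.png",p[...,::-1])
for n,z in (("cover_bar",307),("wing",255)):
    for r in env.pinpoint("wrist",n)[:2]:
        uv=np.array(r["xy"])*[640,480]; u,v=uv.astype(int)
        print(n,r["confidence"],uv.round(),ray_pt("wrist",uv,z=z).round(1),ray_pt("wrist",uv,d[v,u]).round(1))
E
```

```text
2.8 [603.39356137  96.63552013 381.47741924] [ 1.79996124e+02 -1.23610764e-02  9.30189440e+01] [-3.27750776e-02  4.81326900e-01  8.75122114e-01  2.25895513e-04
  1.78509465e+00 -8.54175391e-02]
wing 0.6 [388. 233.] [659.2  98.6 255. ] [656.9 101.5 264.9]
```

View pics/w1.png

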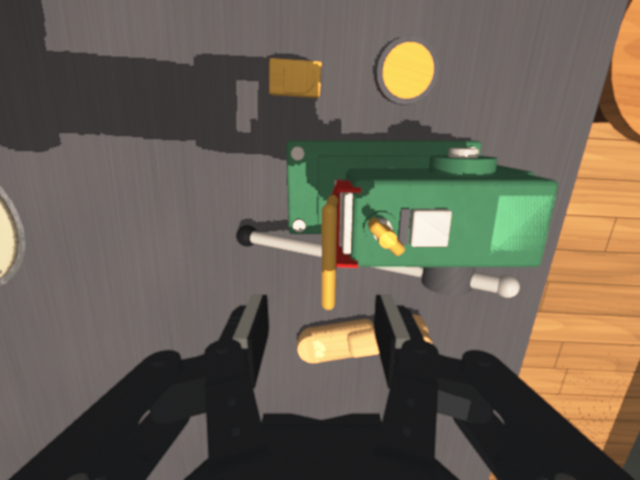

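The wrist view shows the bar at column ~329, rows 197–308, lying between the finger columns (250 and 390). The wing is at (387,235). I'll refine both from depth.

```bash
cat >> h.py <<'E'
def cloud(cam):
    p,d=env.capture(cam); i=env.camera_info(cam); K=np.array(i["mtx"])
    o=ray_pt(cam,(0,0),0.); A=np.array([ray_pt(cam,q,1.)-o for q in ((0,0),(1,0),(0,1))])
    v,u=np.mgrid[:480,:640]
    w=A[0]+u[...,None]*(A[1]-A[0])+v[...,None]*(A[2]-A[0])
    return p,d,o+w*d[...,None]
def rect(n,P,m):
    q=P[m]; r=cv2.minAreaRect(q[:,:2].astype(np.float32)); print(n,m.sum(),q.mean(0).round(1),"z",np.percentile(q[:,2],[5,95]).round(1),r)
E
python3 - <<'E'
from h import *
p,d,P=cloud("wrist"); X,Y,Z=np.moveaxis(P,2,0); ok=d>0
b=ok&(X>580)&(X<635)&(Y>40)&(Y<140)
rect("bar",P,b&(Z>300)&(Z<325))
rect("wing",P,ok&(Z>258)&(Z<275)&(X>632)&(X<690)&(Y>60)&(Y<130))
rect("ram",P,ok&(Z>231)&(Z<245)&(X>682)&(X<730)&(Y>60)&(Y<130))
E
```

```text
bar 1481 [608.5  96.5 310.2] z [307.8 312. ] ((608.8741455078125, 93.39805603027344), (9.654446601867676, 77.46170043945312), 3.138944387435913)
wing 566 [657.3  96.8 263.4] z [261.1 264.9] ((657.648193359375, 96.08165740966797), (14.59034538269043, 35.21206283569336), 58.50202560424805)
ram 1313 [702.4  99.  232.9] z [231.6 234.2] ((702.691162109375, 98.66845703125), (33.751182556152344, 33.42941665649414), 3.2259583473205566)
```

Request:
{"method": "send_rows", "body": {"commands": [[[0.5,-0.4,-4,0],[0.5,-0.4,-8,0],[0.5,-0.4,-9.4,0],[0.5,-0.4,-9.4,0]]]}}

```text
t: 3.5
eef_pos: [608.7, 92.3, 287.8]
tcp_rot: [3.142, -0.0, 1.623]
ft_force: [-0.1, -0.4, 0.3]
gripper_width: 0.584
grasp_force: 0.0
```

Request:
{"method": "send_rows", "body": {"commands": [[[0,0,0,0],[0,0,0,0],[0,0,0,0],[0,0,0,0],[0,0,0,0],[0,0,0,0]]], "hand": 0.5}}

```text
t: 4.25
eef_pos: [609.1, 92.1, 288.5]
tcp_rot: [3.139, 0.0, 1.623]
ft_force: [0.5, 0.4, 4.9]
gripper_width: 0.093
grasp_force: 58.7
```

Request:
{"method": "send_rows", "body": {"commands": [[[-1.0,-0.05,-0.1,0],[-2.0,-0.1,-0.35,0],[-2.95,-0.15,-0.65,0],[-3.9,-0.2,-1.0,0],[-4.75,-0.25,-1.4,0],[-5.65,-0.3,-1.9,0],[-6.5,-0.35,-2.45,0],[-7.25,-0.4,-3.05,0],[-7.25,-0.4,-3.05,0]]]}}

```text
t: 5.38
eef_pos: [535.4, 88.2, 256.4]
tcp_rot: [-3.139, -0.0, 1.623]
ft_force: [-4.3, 1.5, 1.7]
gripper_width: 0.096
grasp_force: 61.1
```

Request:
{"method": "send_rows", "body": {"commands": [[[-0.75,-0.05,-0.7,0],[-1.42,-0.08,-1.4,0],[-2.05,-0.1,-2.2,0],[-2.6,-0.15,-3.0,0],[-3.1,-0.15,-3.9,0],[-3.6,-0.2,-4.75,0],[-3.95,-0.2,-5.7,0],[-4.25,-0.25,-6.6,0],[-4.25,-0.25,-6.6,0]]]}}

```text
t: 6.5
eef_pos: [493.6, 85.7, 189.5]
tcp_rot: [-3.141, -0.001, 1.623]
ft_force: [5.9, 4.4, -4.6]
gripper_width: 0.095
grasp_force: 61.3
```

Request:
{"method": "send_rows", "body": {"commands": [[[-0.2,0,-0.7,0],[-0.3,0,-1.3,0],[-0.45,0,-2.0,0],[-0.45,0,-2.5,0],[-0.45,0,-2.8,0],[-0.45,0,-2.8,0],[-0.45,0,-2.8,0]]]}}

```text
t: 7.38
eef_pos: [489.6, 85.5, 165.0]
tcp_rot: [3.139, 0.001, 1.623]
ft_force: [-6.1, 2.3, 27.5]
gripper_width: 0.089
grasp_force: 63.0
```

Request:
{"method": "send_rows", "body": {"commands": [[[0,0,0.2,0],[0,0,0.2,0],[0,0,0.2,0],[0,0,0.2,0]]], "hand": 2.4}}

```text
t: 7.88
eef_pos: [489.1, 85.5, 164.4]
tcp_rot: [-3.141, 0.0, 1.623]
ft_force: [0.7, 0.7, -0.6]
gripper_width: 0.284
grasp_force: 0.0
```

Request:
{"method": "send_rows", "body": {"commands": [[[0,0,2,0],[0,0,5,0],[0,0,10,0],[0,0,15,0],[4,0.3,17,9],[9,0.6,17,18],[13,0.8,17,27],[14,1,17,37],[14,1,17,37],[14,1,17,37]]]}}

```text
t: 9.12
eef_pos: [628.9, 95.6, 335.0]
tcp_rot: [-3.142, 0.0, 2.265]
ft_force: [-0.9, 0.5, 0.7]
gripper_width: 0.281
grasp_force: 0.0
```

```bash
python3 - <<'E'
from h import *
s=env.read_state(); print(s["t"],s["eef_pos"],np.degrees(s["tcp_rot"]))
p,d,P=cloud("wrist"); X,Y,Z=np.moveaxis(P,2,0); ok=d>0
cv2.imwrite("pics/w2.png",p[...,::-1])
m=ok&(Z>257)&(Z<275)&(X>632)&(X<690)&(Y>65)&(Y<125)
rect("wing",P,m); q=P[m][:,:2]; e,v=np.linalg.eigh(np.cov(q.T)); print("pca",e,np.degrees(np.arctan2(v[1,1],v[0,1])))
rect("bar",P,ok&(X>470)&(X<508)&(Y>50)&(Y<125)&(Z>170)&(Z<205))
rect("wing lower",P,ok&(Z>246)&(Z<275)&(X>632)&(X<690)&(Y>65)&(Y<125))
rect("ram",P,ok&(Z>230)&(Z<245)&(X>682)&(X<730)&(Y>60)&(Y<130))
E
```

```text
9.125 [628.87639941  95.57273078 334.96735951] [-1.79997368e+02  1.64105064e-03  1.29803316e+02]
wing 624 [653.6  99.4 263.6] z [260.1 265.2] ((654.5975341796875, 99.49490356445312), (14.54515552520752, 26.994712829589844), 42.18882369995117)
pca [11.86706319 58.40974471] 140.25856578241417
bar 1518 [492.5  89.9 187.1] z [184.3 189.3] ((495.48187255859375, 87.5129165649414), (24.848787307739258, 74.95813751220703), 0.11576708406209946)
wing lower 724 [652.8 100.  262. ] z [251.  265.1] ((654.4149169921875, 99.46219635009766), (14.859756469726562, 27.191471099853516), 42.188819885253906)
ram 1584 [701.3  99.2 233.2] z [231.7 234.3] ((701.9637451171875, 98.43620300292969), (34.63447189331055, 34.372554779052734), 2.271569013595581)
```

View pics/w2.png

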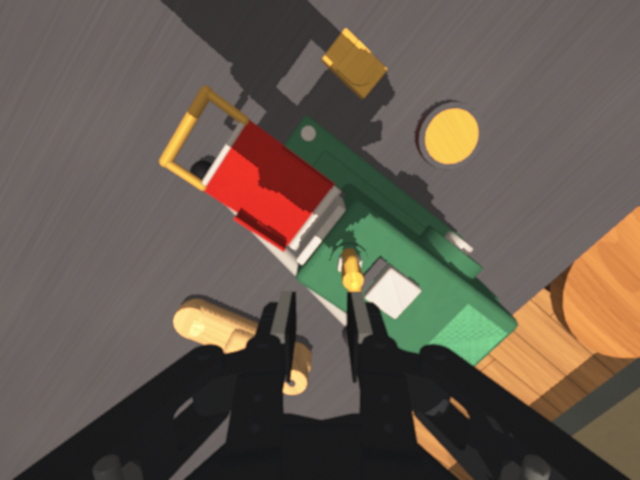

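The cover is down (red plate at (268,185), bar at (180,130), bar top z ≈ 188). The wing is at (351,268) and runs roughly parallel to the fingers. Next I descend over it.

Request:
{"method": "send_rows", "body": {"commands": [[[1.5,0,0,1],[2.85,0.05,0,2],[2.85,0.05,-4,2],[2.85,0.05,-7,2],[2.85,0.05,-9.3,2],[2.85,0.05,-9.3,2]]], "hand": 4.5}}

```text
t: 9.93
eef_pos: [656.9, 96.1, 240.8]
tcp_rot: [-3.14, -0.002, 2.302]
ft_force: [-0.4, -0.1, 0.6]
gripper_width: 0.528
grasp_force: 0.0
```

Request:
{"method": "send_rows", "body": {"commands": [[[0,0,0,0],[0,0,0,0],[0,0,0,0],[0,0,0,0],[0,0,0,0],[0,0,0,0]]], "hand": 0.5}}

```text
t: 10.68
eef_pos: [657.5, 95.8, 243.5]
tcp_rot: [-3.141, 0.001, 2.303]
ft_force: [-6.2, -0.4, 4.7]
gripper_width: 0.102
grasp_force: 59.2
```

Request:
{"method": "send_rows", "body": {"commands": [[[0,0,0,-6],[0,0,0,-14],[0,0,0,-22],[0,0,0,-30],[0,0,0,-38],[0,0,0,-46],[0,0,0,-54],[0,0,0,-60],[0,0,0,-60],[0,0,0,-60]]]}}

```text
t: 11.92
eef_pos: [657.9, 95.9, 243.4]
tcp_rot: [3.14, -0.0, 1.259]
ft_force: [-2.4, -1.3, 7.4]
gripper_width: 0.104
grasp_force: 59.4
```

```bash
python3 - <<'E'
from h import *
s=env.read_state(); print(s["t"],s["eef_pos"],np.degrees(s["tcp_rot"]),s["wrist_torque"],s["joint_positions"])
p,d=env.capture("wrist"); q,_=env.capture("top"); 
cv2.imwrite("pics/w3.png",np.hstack([p[100:400,160:560],cv2.resize(q[150:300,200:400],(400,300))])[...,::-1])
E
```

```text
11.925 [657.9367356   95.90667535 243.43233202] [ 1.79891846e+02 -1.19147992e-02  7.21099859e+01] [-0.23190664  0.51285139 -0.08666635] [-3.09447890e-02  6.30793950e-01  9.85417246e-01 -3.24592709e-04
  1.52351028e+00  2.81310096e-01]
```

View pics/w3.png

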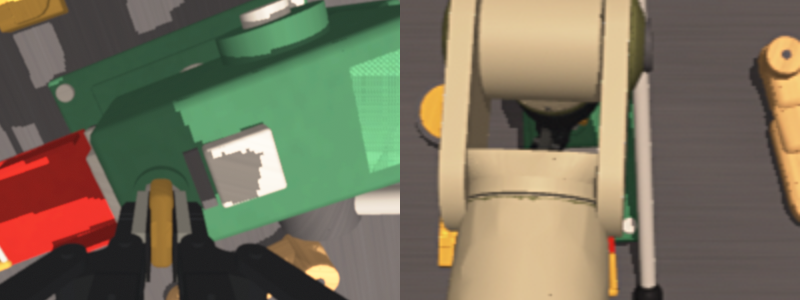

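The wrist crop shows the wing held lengthwise between the pads at (162,220), and it has turned with the tool. I'll keep turning towards the seat.

Request:
{"method": "send_rows", "body": {"commands": [[[0,0,0,-6],[0,0,0,-14],[0,0,0,-22],[0,0,0,-30],[0,0,0,-38],[0,0,0,-46],[0,0,0,-54],[0,0,0,-60],[0,0,0,-60]]]}}

```text
t: 13.15
eef_pos: [658.2, 95.6, 243.4]
tcp_rot: [3.14, -0.003, 0.21]
ft_force: [0.2, -2.7, 4.9]
gripper_width: 0.104
grasp_force: 59.4
```

```bash
python3 -c "
from h import *
s=env.read_state();print(np.degrees(s['tcp_rot']),s['wrist_torque'],s['ft_force'],s['joint_positions'])"
```

```text
[ 1.79920114e+02 -1.43585502e-01  1.20381230e+01] [-0.28876275  0.19022664  0.01212493] [ 0.19325308 -2.71804459  4.85237986] [-3.12089290e-02  6.30938901e-01  9.85176090e-01 -7.55851867e-04
  1.52271105e+00  1.32951955e+00]
```

Request:
{"method": "send_rows", "body": {"commands": [[[0,0,0,-2],[0,0,0,-4],[0,0,0,-6],[0,0,0,-8],[0,0,0,-8]]]}}

```text
t: 13.78
eef_pos: [658.3, 95.5, 243.4]
tcp_rot: [3.141, -0.003, 0.071]
ft_force: [-0.3, -2.1, 5.3]
gripper_width: 0.104
grasp_force: 59.4
```

```bash
python3 -c "
from h import *
s=env.read_state();print(np.degrees(s['tcp_rot']),s['wrist_torque'],s['ft_force'],s['joint_positions'])"
```

```text
[ 1.79937804e+02 -1.53168277e-01  4.07166478e+00] [-0.39685093  0.18289442 -0.08509234] [-0.25640988 -2.11781578  5.31050712] [-3.13311257e-02  6.30970675e-01  9.85176572e-01 -8.07522042e-04
  1.52267518e+00  1.46844042e+00]
```

Request:
{"method": "send_rows", "body": {"commands": [[[0,0,0,-1],[0,0,0,-2],[0,0,0,-3],[0,0,0,-4],[0,0,0,-4]]]}}

```text
t: 14.4
eef_pos: [658.3, 95.5, 243.4]
tcp_rot: [3.14, -0.003, 0.003]
ft_force: [-0.5, -2.9, 5.4]
gripper_width: 0.101
grasp_force: 63.3
```

```bash
python3 -c "
from h import *
s=env.read_state();print(np.degrees(s['tcp_rot']),s['wrist_torque'],s['ft_force'],s['effort'][5])"
```

```text
[ 1.79924516e+02 -1.56918167e-01  1.72688369e-01] [-0.45844374  0.17406009  0.79649729] [-0.47822635 -2.88209777  5.35885228] 0.8844305388629436
```

Request:
{"method": "send_rows", "body": {"commands": [[[0,0,0,-1],[0,0,0,-2],[0,0,0,-3],[0,0,0,-3]]]}}

```text
t: 14.9
eef_pos: [658.3, 95.5, 243.5]
tcp_rot: [3.14, -0.003, -0.048]
ft_force: [-0.0, -3.7, 5.9]
gripper_width: 0.099
grasp_force: 79.2
```

```bash
python3 -c "
from h import *
s=env.read_state();print(np.degrees(s['tcp_rot']),s['wrist_torque'],s['ft_force'],s['effort'][5])"
```

```text
[ 1.79919294e+02 -1.71300860e-01 -2.76266929e+00] [-0.57145907  0.14283964  1.50518399] [-0.04550814 -3.6656926   5.9159055 ] 1.523759812116623
```

The torque rose to 1.5 N m at about yaw 3°, exactly where the seat was predicted. Now I back off to yaw ≈ 93°.

Request:
{"method": "send_rows", "body": {"commands": [[[0,0,0,5],[0,0,0,13],[0,0,0,22],[0,0,0,31],[0,0,0,40],[0,0,0,49],[0,0,0,58],[0,0,0,67],[0,0,0,76],[0,0,0,84]]]}}

```text
t: 16.15
eef_pos: [657.9, 95.9, 243.4]
tcp_rot: [3.14, 0.0, 1.42]
ft_force: [-3.2, -1.0, 6.8]
gripper_width: 0.1
grasp_force: 59.5
```

Request:
{"method": "send_rows", "body": {"commands": [[[0,0,0,4],[0,0,0,8],[0,0,0,11],[0,0,0,12],[0,0,0,12],[0,0,0,12],[0,0,0,12],[0,0,0,12]]]}}

```text
t: 17.15
eef_pos: [657.8, 95.9, 243.4]
tcp_rot: [3.14, 0.001, 1.625]
ft_force: [-4.1, -1.2, 6.2]
gripper_width: 0.099
grasp_force: 59.5
```

```bash
python3 - <<'E'
from h import *
s=env.read_state(); print(s["t"],s["eef_pos"],np.degrees(s["tcp_rot"]),s["wrist_torque"],s["grasp_force"],abs(s["joint_velocities"]).max())
p,d,P=cloud("wrist"); X,Y,Z=np.moveaxis(P,2,0)
rect("bar",P,(d>0)&(X>470)&(X<510)&(Y>50)&(Y<125)&(Z>150)&(Z<230))
cv2.imwrite("pics/w4.png",p[...,::-1])
E
```

```text
17.15 [657.7773539   95.9282413  243.40233932] [1.79924027e+02 3.18171702e-02 9.31285485e+01] [-0.16644951  0.73591359  0.07505847] 59.51481878757477 0.0012793157726984266
bar 2654 [493.9  90.5 186.4] z [182.6 188.8] ((497.0805969238281, 87.56629943847656), (74.87007904052734, 25.760913848876953), 89.94200897216797)
```

View pics/w4.png

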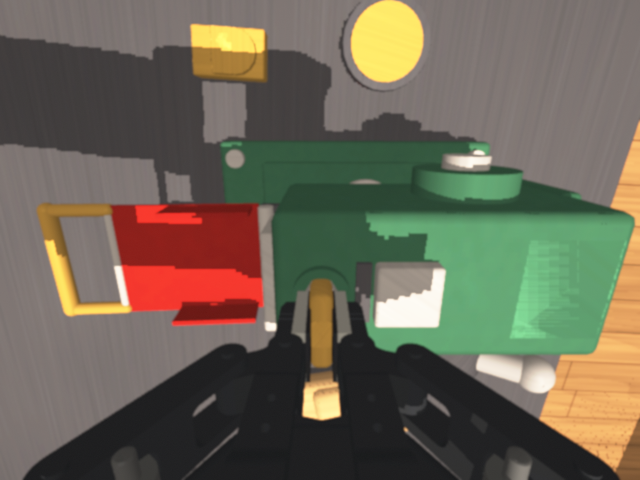

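The wing is held at (320,325), across the press at a quarter turn from its seat. The cover is still down, with its bar at (60,260), and the arm is at rest with a 59 N grip. I'm handing the job in.

```bash
python3 -c "
from rig import env
print(env.sign_off())"
```

```text
the job is handed in; nothing more can be done
None
```

I handed the job in with the cover fully down, the gib screw seated and backed off about 90° (judged from the tool's angle), and the wing still held at about 59 N; sign-off returned no verdict.

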